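# Nest a spice jar in the V jar holder and crack its lid

## Task

Push the amber spice jar (red lid) into the V-shaped jar holder until it sits snug against both rubber jaws. Then keep leaning it into the V, firmly but not so hard that the glass could break, so that the glass cannot spin, and turn the red lid anticlockwise by a fifth of a turn or more to loosen it. Let go, leaving the jar standing upright and snug in the holder with its lid on, and do not disturb anything else on the counter.

Things in the scene. Friction and masses are not known exactly. Their poses are not given: they have to be found in the camera images.
- jar: amber glass spice jar with a paper label and a yellow band, standing on the counter. Glass body 56 mm across and 62 mm high, then a neck 47 mm across, then the red lid from 68 to 94 mm above the counter. 0.33 to 0.46 kg. Origin: centre of the underside; z up along its axis. The glass is smooth and spins easily on the counter: the jar must be leant on the V to stop it turning with the lid
- jar_lid (a joint): the red ribbed screw lid of the jar, 54 mm across and 26 mm high, top at 94 mm, with a white half-moon flap on top that shows its turning. Angle of the lid relative to the glass in rad: 0 = screwed tight, grows as the lid turns anticlockwise seen from above (loosening), stop at 2.4. It needs about 0.5 N m all the way, and it does not rise or come off in this range
- holder: one-handed jar holder screwed to the counter: two upright rubber-lined cheeks, 115 mm long, 54 mm high, converging as a V (16 degrees either side of its centre line); the counter is its floor. Origin: on the counter, where the nested jar's axis stands with the right jaw at mid setting. x: centre line to the narrow end; the mouth is at -x, 95 mm wide, 64 mm before the origin
- jaw_left: the fixed jaw, on the holder's +y side. Origin: on the counter under the point of its rubber face that the nested jar touches; x along the face to the narrow end, y away from the jar. Leaning the jar along the holder's x with about 14 to 19 N makes both jaws hold the glass, which yields about 2 mm; over 40 N on one jaw the glass is at risk
- jaw_right: fixed foot of the jaw on the holder's -y side; the cheek on it is adjustable and clamped by two black knobs. Origin: under the cheek's face at mid setting (x along the face to the narrow end, -y away from the jar). The cheek may be clamped up to 8 mm further in or out, which is not measured: the place where the jar nests shifts by up to 15 mm along the holder's x and 4 mm sideways, to be found by feel
- plate: white enamel plate, 190 mm across, 20 mm high, bystander; origin: centre of its underside
- scraper: flat blue plastic bowl scraper, 85 by 205 mm, 4 mm thick, bystander; origin: centre of its underside
- spare_jar: clear glass jar with a black cap, 52 mm across, 105 mm high, bystander; origin: centre of its underside
- bowl: small steel bowl, 130 mm across, 55 mm high, bystander; origin: centre of its underside
- spoon: steel spoon with a wooden handle, 200 mm long, bystander; origin: centre of its underside
- mill: dark wooden pepper mill, 60 mm across, 152 mm high, bystander; origin: centre of its underside
There are look-alikes about, which are no part of the job. What is shaped like the jar but purple is not meant.

How it is judged:
On the way, in this order (a step that is already met when the one before it is completed fails the run):
1. the jar is nested in the V, pressed against both jaws, before its lid is turned (horizontal distance between jar and holder below 0.02 m and contact force between jar and jaw_left above 1 N and contact force between jar and jaw_right above 1 N and value of joint jar_lid below 0.2 rad), for 0.1 s.
2. the lid is turned loose by about a fifth of a turn (at least 1.0 rad) while the jar stays nested (value of joint jar_lid above 1 rad and horizontal distance between jar and holder below 0.02 m and y of jar in the frame of jaw_left above -0.032 m), for 0.1 s.
At the end, for the whole second after the job is handed in: The lid is turned at least 1.0 rad (57 degrees) loose, and the jar stands upright (within 0.08 rad) on the counter, at rest, still in the V: its glass within 4 mm of the left jaw's face and its axis within 20 mm of the holder's origin (all of step 2 and angle between jar's own z axis and vertical below 0.08 rad and height (world z) of jar below 0.004 m and linear speed of jar below 0.01 m/s); the robot touches nothing.
It fails at once if the lid is turned while the jar is not nested in the V (value of joint jar_lid above 0.25 rad and horizontal distance between jar and holder above 0.024 m).
It fails at once if the glass is pressed on a jaw with more than 40 N (contact force between jar and jaw_left above 40 N or contact force between jar and jaw_right above 40 N).
It fails at once if the jar is tipped over (angle between jar's own z axis and vertical above 0.35 rad).
It fails at once if a bystander is disturbed (distance of any of plate, scraper, spare_jar, bowl, spoon, mill from where it was at the start of the episode above 0.02 m).
It also fails if it takes over 48 s, if anything falls off the work surface, if the arm or the gripper's body presses on something with over 40 N, if the wrist force passes 120 N, or if a joint passes its speed limit or range.

## Robot

A 7-joint arm with a two-finger parallel gripper is mounted at the origin on the work surface. World frame = base frame: x ahead of the robot, y to its left, z up, the work surface at z = 0. Lengths are in m, angles in rad, forces in N, time in s.
With the tool pointing down it reaches from about 0.425 to 1.025 m from the base axis. Payload 9.4 kg.
Tool frame: the origin (TCP) lies midway between the tips of the shut fingers; the grasp point (between the pads) lies 19 mm behind it; z points along the fingers, y is the line along which they close (so a half turn about z gives the same grasp; the last joint's range is limited). The gripper opens to 93 mm and grips with 3 to 60 N. Pads are 15 mm wide; open, the fingers measure 128 mm over their backs; the gripper's body (75 mm by 188 mm) begins 65 mm behind the grasp point.
Start: joints at [-1.181, 0.599, -0.003, 1.599, 0.002, 0.943, -0.08], TCP at [0.326, 0.647, 0.219] pointing down, gripper open.
Joint ranges: [-2.57, 2.57], [-0.35, 1.97], [-1.29, 1.29], [0.11, 2.56], [-1.05, 4.19], [0.11, 1.86], [-2.63, 2.63]. Speed limits (rad/s): [2.22, 2.22, 3.01, 3.01, 3.14, 3.14, 3.14].

## Interface

Orientations are given as a 3x3 rotation matrix whose columns are the frame's x, y, z axes.
In Python, from plant import env gives the robot as it stands.
- The arm moves only by the tool play_rows, never from a script. Its argument "motion" is text: rows parted by semicolons, each of 7 numbers parted by spaces: the closure, from 0 (fully open) to 1 (shut), then the shift along the tool's x, y, z in mm, then the turn, a rotation vector about the tool's x, y, z in rad. In form: fingers tx ty tz ax ay az; .... A call has 1 to 10 rows; each row shifts and turns the commanded pose from where the row before left it, along the tool's axes as they then stand; what a row does not reach is not made up. A row lasts 1/8 s, in which the tool goes at most 62.5 mm and 10.7 degrees, less where a joint would pass 70% of its speed; a pose out of reach is approached as far as the arm can. A call is refused whole if a number of a shift passes 62.5 or a number of a turn 0.188, either way. A call with a gripper value outside its range is refused whole. The fingers move at their own pace and stop on an object; "force" is the grip in N (left out, the last holds). Time passes only in rows, so rows that do not move let the fingers close. It gives the time, the measured TCP pose, the force, the opening and the grip force at its end, in the units of the state.
- env.state(): the state, without advancing time (a new reading comes with each control period).
- env.grab_frame(name): name is "scene" or "top" or "wrist"; returns the picture (420x560x3 uint8, blue, green, red); there is no depth.
- env.camera_model(name): a dict with "fx", "fy", "cx", "cy" (pixels), "distortion" ([k1, k2, p1, p2, k3] as OpenCV has them; the pictures are not rectified), "R" (3x3) and "t" (3): a world point X has camera coordinates R X + t. Camera axes: x right, y down, z forward; pixel columns grow to the right and rows downward; lengths in m; the calibration is good to about 2 mm. A picture is of the moment at which its call begins: read the wrist's pose just before it. camera_model takes no time and is no camera call; for the wrist camera it gives the pose at the moment of the call.
- env.finish_job(): hands the job in; it is judged then, once.
The state is a dict: "clock": time; "q": joint angles; "joint_vel": joint speeds; "joint_torque": joint torques, N m; "tool_pos": TCP position; "tool_rot": TCP orientation; "ft_force": force on the tool from outside, world axes, zero at the start; "torque": the same for the moment, N m; "grip_width": opening from 0.0 (shut) to 1.0 (fully open); "grasp_force": force on a finger pad.
Only numpy, scipy, OpenCV 4.12 (cv2) and the standard library are available. Lean on these libraries where they do the work, as an engineer would, in place of code of your own. Each camera call takes 0.05 s, during which the arm holds its last target. There are 200 camera calls.

## Working session

There is one attempt and no reset: what is moved stays moved. The work goes in short steps, Python scripts to look and compute and a tool call to move; the robot and the scene stay as the last step left them, time stands still between calls to the robot, and variables do not carry over. Pictures are saved under pics/ and viewed, at most 10 in all, crops included, and the job is handed in when it is done.

Besides the shell and the picture viewer there is one more tool, called after ">>>" by a JSON object that holds its "api" and its "payload", one argument or row to a line. play_rows: Moves the arm, as the interface text tells. Its arguments: {"type":"object","properties":{"motion":{"type":"string"},"force":{"type":"number"}},"required":["motion"]}

```bash
mkdir -p pics; ls; python3 - <<'E'
from plant import env
import cv2
s=env.state();print(s)
for n in("scene","top"):
    cv2.imwrite(f"pics/{n}0.png",env.grab_frame(n));c=env.camera_model(n);print(n,c)
E
```

```text
pics
{'clock': 0.0, 'q': array([-1.18070859,  0.60012393, -0.0025637 ,  1.60013001,  0.00179732,
        0.9428805 , -0.07978159]), 'joint_vel': array([-0.0012696 , -0.00021919, -0.00033687, -0.00011347, -0.00063211,
        0.00093692, -0.00138012]), 'joint_torque': array([-3.44526343e-04, -7.65096831e+01,  1.49735592e+00, -2.52369726e+01,
       -5.24017552e-02,  1.67495012e-02,  1.54179788e-04]), 'tool_pos': array([0.32604973, 0.64700262, 0.21776048]), 'tool_rot': array([[-8.93060016e-01,  4.49937190e-01, -5.76243322e-04],
       [ 4.49937541e-01,  8.93058885e-01, -1.42757847e-03],
       [-1.27701426e-04, -1.53418675e-03, -9.99998815e-01]]), 'ft_force': array([0.01452788, 0.062748  , 0.03197245]), 'torque': array([-0.02850738, -0.01273849,  0.01446497]), 'grasp_force': 0.0, 'grip_width': 0.9993820089066251}
scene {'fx': 393.1184071243853, 'fy': 393.1184071243853, 'cx': 278.43729407, 'cy': 202.86326452491755, 'distortion': array([-0.11671213,  0.        ,  0.        ,  0.        ,  0.        ]), 'R': array([[ 0.16009009,  0.98706251,  0.00887493],
       [ 0.73569058, -0.11331638, -0.6677715 ],
       [-0.65812654,  0.1134328 , -0.74431342]]), 't': array([-0.07762138, -0.3585311 ,  1.6033488 ])}
top {'fx': 387.2359385904405, 'fy': 387.2359385904405, 'cx': 282.84605720880944, 'cy': 203.18017569181873, 'distortion': array([-0.11368224,  0.        ,  0.        ,  0.        ,  0.        ]), 'R': array([[ 0.00391066, -0.99993834, -0.01039301],
       [-0.98781693, -0.00224596, -0.15560419],
       [ 0.15557126,  0.0108749 , -0.98776481]]), 't': array([-0.01553635,  0.59199612,  1.00028091])}
```

View pics/scene0.png

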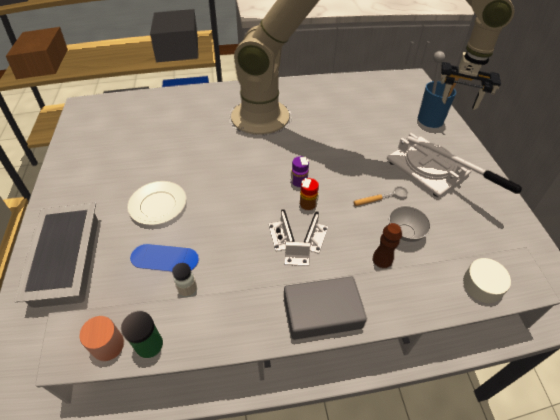

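View pics/top0.png

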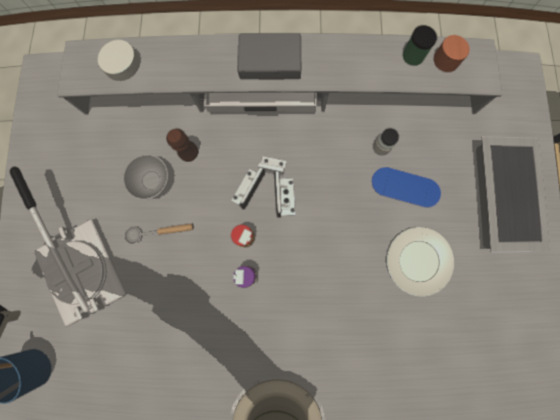

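Scene view: amber jar with red lid at about (310,193), purple look-alike at (300,170), holder at (298,235). Top view: red lid at (242,236), purple at (244,277), holder at (265,185). The orange cup at (452,53) is also reddish, but it's no jar. I choose the red-lidded one.

```bash
cat > h.py <<'E'
import numpy as np, cv2
def ray(c,uv):
    K=np.array([[c['fx'],0,c['cx']],[0,c['fy'],c['cy']],[0,0,1]])
    p=cv2.undistortPoints(np.array(uv,float).reshape(-1,1,2),K,np.array(c['distortion']),None,None,None).reshape(-1,2)
    d=np.c_[p,np.ones(len(p))]@c['R']; return -c['R'].T@c['t'],d
def onplane(c,uv,z):
    o,d=ray(c,uv); return o+d*((z-o[2])/d[:,2])[:,None]
def proj(c,X):
    K=np.array([[c['fx'],0,c['cx']],[0,c['fy'],c['cy']],[0,0,1]])
    return cv2.projectPoints(np.array(X,float).reshape(-1,1,3),cv2.Rodrigues(c['R'])[0],c['t'],K,np.array(c['distortion']))[0].reshape(-1,2)
E
python3 - <<'E'
from plant import env
from h import *
c=env.camera_model('top');im=cv2.imread('pics/top0.png')
cv2.imwrite('pics/c1.png',cv2.resize(im[150:290,215:315],None,fx=4.2,fy=4.2,interpolation=cv2.INTER_CUBIC))
s=cv2.imread('pics/scene0.png')
cv2.imwrite('pics/c2.png',cv2.resize(s[150:270,255:340],None,fx=5,fy=5,interpolation=cv2.INTER_CUBIC))
for n,i in(('top',im),('scene',s)):
    c=env.camera_model(n);h=cv2.cvtColor(i,cv2.COLOR_BGR2HSV)
    m=(((h[...,0]<6)|(h[...,0]>174))&(h[...,1]>170)&(h[...,2]>90)).astype('uint8')
    k,l,st,ce=cv2.connectedComponentsWithStats(m)
    for j in range(1,k):
        if st[j,4]>30: print(n,st[j],ce[j],onplane(c,[ce[j]],.085))
E
```

```text
scene [301 179  17  16 152] [310.71710526 187.59868421] [[0.51513789 0.09523513 0.085     ]]
```

View pics/c1.png

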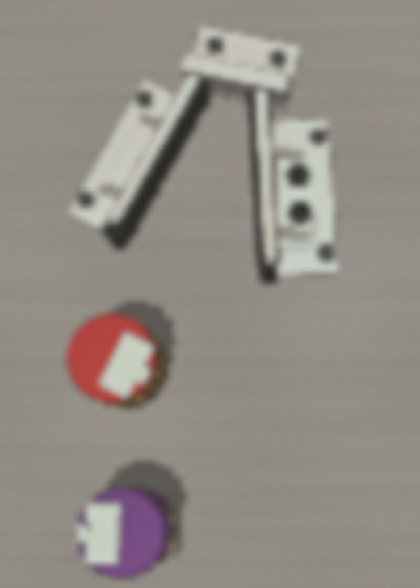

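View pics/c2.png

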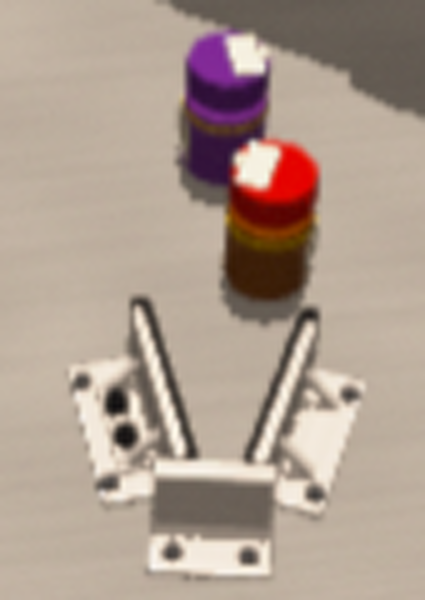

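The crop confirms it: the red lid is at (113,358) in c1, which is top pixel (242,235). Holder mouth faces the robot, fixed jaw on the left, knobbed jaw on the right, with foot bolts visible. The jar in the scene crop has an amber body and a yellow band.

```bash
python3 - <<'E'
from plant import env
from h import *
np.set_printoptions(precision=4,suppress=True)
c=env.camera_model('top');s=env.camera_model('scene')
T=lambda l:np.array(l)/4.2+[215,150]-.4
S=lambda l:np.array(l)/5+[255,150]-.4
im=cv2.imread('pics/top0.png')
h=cv2.cvtColor(im,cv2.COLOR_BGR2HSV)[220:255,225:262]; 
m=(((h[...,0]<8)|(h[...,0]>172))&(h[...,1]>120)).astype('uint8')
pts=np.argwhere(m)[:,::-1]+[225,220]
(cc,r)=cv2.minEnclosingCircle(pts.astype(np.float32));print('lidcirc',cc,r,onplane(c,[cc],.09),'diam',2*r*1.0/387)
print('lid top',onplane(c,T([[113,358]]),.094),onplane(s,S([[274,172]]),.094))
print('purple',onplane(c,T([[122,533]]),.094))
b=onplane(c,T([[145,98],[86,200],[318,136],[326,252],[215,46],[278,58]]),.006);print('bolts top',b)
b2=onplane(s,S([[351,393],[316,494],[82,381],[109,484],[249,556],[172,552]]),.006);print('bolts sc',b2)
for q in(b,b2):
    l=q[:2].mean(0);rr=q[2:4].mean(0);d=(l-rr)[:2];print('mid',(l+rr)/2,'yaw',np.degrees(np.arctan2(-d[0],d[1])),np.degrees(np.arctan2(*(q[0]-q[1])[1::-1])),np.degrees(np.arctan2(*(q[2]-q[3])[1::-1])), (q[4]+q[5])/2)
# left-cheek ends at top, scene: mouth (310,314) narrow (252,458)
print('cheek tops sc L',onplane(s,S([[310,316],[256,460]]),.054),'R',onplane(s,S([[140,300],[185,460]]),.054))
print('cheek tops top L',onplane(c,T([[112,222],[197,82]]),.054),'R',onplane(c,T([[267,262],[260,90]]),.054))
E
```

```text
lidcirc (241.4736785888672, 234.6842041015625) 10.608339309692383 [[0.5032 0.0916 0.09  ]] diam 0.054823458964818515
lid top [[0.5025 0.091  0.094 ]] [[0.5079 0.092  0.094 ]]
purple [[0.3973 0.0838 0.094 ]]
bolts top [[ 0.6854  0.0832  0.006 ]
 [ 0.6151  0.1217  0.006 ]
 [ 0.6592 -0.0342  0.006 ]
 [ 0.5802 -0.0396  0.006 ]
 [ 0.7218  0.0361  0.006 ]
 [ 0.7134 -0.0069  0.006 ]]
bolts sc [[ 0.6176  0.1229  0.006 ]
 [ 0.6882  0.0845  0.006 ]
 [ 0.5828 -0.0392  0.006 ]
 [ 0.6622 -0.0349  0.006 ]
 [ 0.7247  0.0366  0.006 ]
 [ 0.7151 -0.0066  0.006 ]]
mid [0.635  0.0328 0.006 ] yaw -12.363229930883605 -28.69599788645811 3.910320856576503 [0.7176 0.0146 0.006 ]
mid [0.6377 0.0333 0.006 ] yaw -12.206053865412896 151.49391447006724 -176.9274024480211 [0.7199 0.015  0.006 ]
cheek tops sc L [[0.5923 0.0987 0.054 ]
 [0.6925 0.0444 0.054 ]] R [[ 0.564  -0.0005  0.054 ]
 [ 0.6862  0.0046  0.054 ]]
cheek tops top L [[0.5925 0.0981 0.054 ]
 [0.6846 0.0447 0.054 ]] R [[ 0.567  -0.0014  0.054 ]
 [ 0.6793  0.0038  0.054 ]]
```

Holder from both views (agreeing within 3 mm): yaw ≈ -12.3°, origin ≈ (0.641, 0.032). The right cheek looks set in, so the nest is expected near (0.630, 0.038). Jar at ≈ (0.505, 0.0915), 54 mm lid as specified, within reach. Moving above the jar.

>>> {"api": "play_rows", "payload": {
  "motion": "0 -40 -41 0 0 0 0;0 -40 -41 0 0 0 0;0 -40 -41 0 0 0 0;0 -40 -41 0 0 0 0;0 -40 -41 0 0 0 0;0 -40 -41 0 0 0 0;0 -40 -41 0 0 0 0;0 -40 -41 0 0 0 0;0 -40 -41 0 0 0 0;0 -40 -41 0 0 0 0",
  "force": 50
}}

```text
clock: 1.35
tool_pos: [0.4992, 0.0995, 0.2186]
tool_rot: [[-0.893, 0.45, 0.0], [0.45, 0.893, -0.0], [-0.0, 0.0, -1.0]]
ft_force: [0.8, 0.2, -0.7]
grip_width: 0.998
grasp_force: 0.0
```

```bash
python3 - <<'E'
from plant import env
from h import *
np.set_printoptions(precision=4,suppress=True)
c=env.camera_model('wrist');im=env.grab_frame('wrist');cv2.imwrite('pics/w1.png',im);st=env.state();print(st['tool_pos'],st['q'],-c['R'].T@c['t'],c['R'])
h=cv2.cvtColor(im,cv2.COLOR_BGR2HSV)
m=(((h[...,0]<8)|(h[...,0]>172))&(h[...,1]>130)&(h[...,2]>60)).astype('uint8')
k,l,s,ce=cv2.connectedComponentsWithStats(m)
for j in range(1,k):
    if s[j,4]>100: print(s[j],ce[j],onplane(c,[ce[j]],.094))
print(proj(c,[[.505,.0915,.094],[.63,.038,0]]))
E
```

```text
[0.5011 0.0913 0.2187] [-0.3234  0.3423  0.0385  2.0893 -0.0139  0.7104  0.8193] [0.4321 0.132  0.3849] [[ 0.4494  0.8933  0.0011]
 [ 0.8594 -0.4327  0.2724]
 [ 0.2438 -0.1214 -0.9622]]
[ 243  180   58   65 1949] [277.2878 211.1216] [[0.5047 0.0982 0.094 ]]
[[270.3062 214.8331]
 [278.5149 301.8547]]
```

View pics/w1.png

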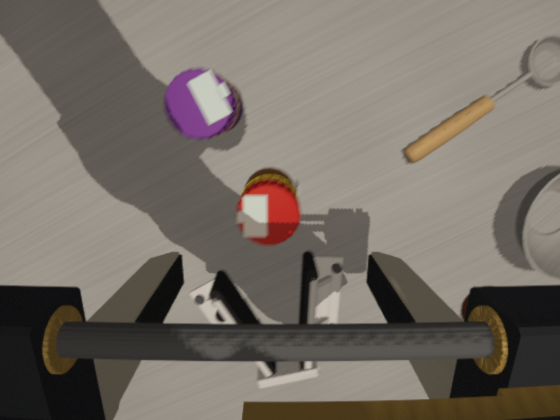

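Wrist view: red lid disc centred at about (269,212), purple one at (203,103), holder below. This fits a jar at (0.504, 0.092). Fine adjustment, then descend and close.

>>> {"api": "play_rows", "payload": {
  "motion": "0 -2.4 2 45 0 0 0;0 0 0 45 0 0 0;0 0 0 40 0 0 0;0 0 0 21 0 0 0;0 0 0 0 0 0 0;0.3 0 0 0 0 0 0;0.6 0 0 0 0 0 0;1 0 0 0 0 0 0;1 0 0 0 0 0 0;1 0 0 0 0 0 0",
  "force": 30
}}

```text
clock: 2.65
tool_pos: [0.5018, 0.1016, 0.0679]
tool_rot: [[-0.893, 0.45, -0.0], [0.45, 0.893, -0.0], [-0.0, -0.0, -1.0]]
ft_force: [-1.8, -3.2, 5.4]
grip_width: 0.591
grasp_force: 30.0
```

```bash
python3 - <<'E'
from plant import env
from h import *
np.set_printoptions(precision=4,suppress=True)
c=env.camera_model('wrist');im=env.grab_frame('wrist');cv2.imwrite('pics/w2.png',im);s=env.state();print(s['tool_pos'],s['ft_force'],s['torque'],s['joint_vel'],s['grip_width'],s['clock'])
p=s['tool_pos'];print(proj(c,[[p[0],p[1],.094]]))
a=onplane(c,[[278,218]],.094);print(a)
E
```

```text
[0.5018 0.1016 0.0678] [-1.4917 -3.4158  5.9559] [-0.8464  0.394   0.052 ] [ 0.0012  0.0026  0.0004 -0.0003 -0.0017 -0.0005  0.0013] 0.5834783981052863 2.7
[[277.025  291.3226]]
[[0.4724 0.1168 0.094 ]]
```

View pics/w2.png

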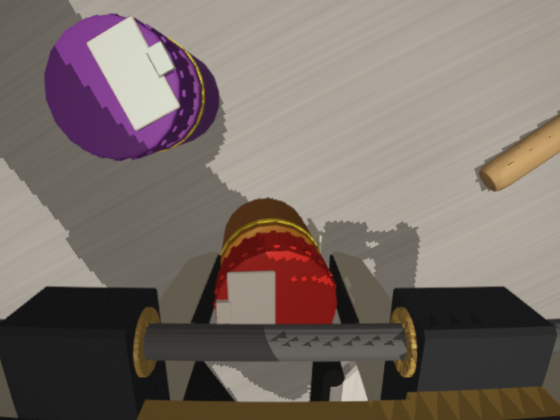

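The lid is gripped (54 mm opening, as it must be), centred at about (276,297) in the wrist view. I'll measure its offset along the pads.

```bash
python3 - <<'E'
from plant import env
from h import *
np.set_printoptions(precision=4,suppress=True)
c=env.camera_model('wrist');im=cv2.imread('pics/w2.png');s=env.state()
h=cv2.cvtColor(im,cv2.COLOR_BGR2HSV)
m=((h[...,0]<8)|(h[...,0]>172))&(h[...,1]>150)
for r in range(230,324,6):
    x=np.where(m[r,190:370])[0]+190
    print(r,(x.min(),x.max(),len(x)) if len(x) else None, im[r,310])
p=s['tool_pos'];R=s['tool_rot']
a=np.linspace(0,2*np.pi,24,endpoint=False)
for off in(-3,0,3):
  for z in(.094,.068):
    q=proj(c,[[*(p+R[:,0]*off/1e3+.027*np.array([np.cos(t),np.sin(t),0]))[:2],z] for t in a]);print(off,z,'top row',q[:,1].min(),'x',q[:,0].min(),q[:,0].max(),'rowatmax',q[q[:,0].argmax(),1])
E
```

```text
230 None [ 92 105 113]
236 (np.int64(255), np.int64(294), 40) [ 37 132 155]
242 (np.int64(242), np.int64(305), 64) [ 25  81 135]
248 (np.int64(232), np.int64(315), 84) [12 16 95]
254 (np.int64(229), np.int64(318), 90) [ 29  36 168]
260 (np.int64(223), np.int64(323), 101) [ 20  24 126]
266 (np.int64(221), np.int64(326), 106) [ 21  26 129]
272 (np.int64(218), np.int64(331), 65) [ 21  26 129]
278 (np.int64(217), np.int64(333), 68) [ 22  26 130]
284 (np.int64(216), np.int64(336), 72) [ 20  25 128]
290 (np.int64(214), np.int64(335), 73) [ 21  24 128]
296 (np.int64(215), np.int64(336), 73) [ 20  24 128]
302 (np.int64(213), np.int64(336), 64) [ 20  24 127]
308 (np.int64(276), np.int64(335), 60) [ 21  26 128]
314 (np.int64(276), np.int64(333), 58) [ 21  25 127]
320 (np.int64(276), np.int64(332), 57) [ 18  23 126]
-3 0.094 top row 239.22814852098688 x 215.04104256139436 338.5238843876385 rowatmax 300.4005187888039
-3 0.068 top row 220.9048023829523 x 223.15350757380955 329.836632626642 rowatmax 274.67026058915843
0 0.094 top row 232.35622005570173 x 214.6985842258959 338.8970305243885 rowatmax 294.27386597796146
0 0.068 top row 214.9365256327141 x 222.90622407703026 330.10708348517323 rowatmax 269.2413537598115
3 0.094 top row 225.40500186957138 x 214.35479219064422 339.2717396287297 rowatmax 288.0725459620725
3 0.068 top row 208.9114112617069 x 222.658281258668 330.37833297965983 rowatmax 263.75780646103584
```

The lid centre sits about 6 mm off along tool -x, and the world estimate of (0.504, 0.092) agrees. The previous call restarted from its lagging pose. Re-gripping on centre.

>>> {"api": "play_rows", "payload": {
  "motion": "0.2 0 0 0 0 0 0;0.2 0 0 0 0 0 0;0.2 -6 0 0 0 0 0;0.2 0 0 0 0 0 0;0.2 0 0 0 0 0 0;1 0 0 0 0 0 0;1 0 0 0 0 0 0;1 0 0 0 0 0 0;1 0 0 0 0 0 0",
  "force": 30
}}

```text
clock: 3.82
tool_pos: [0.507, 0.099, 0.0676]
tool_rot: [[-0.893, 0.45, -0.001], [0.45, 0.893, -0.0], [0.0, -0.001, -1.0]]
ft_force: [-1.8, -3.1, 0.2]
grip_width: 0.584
grasp_force: 30.0
```

```bash
cat > lid.py <<'E'
from plant import env
from h import *
import sys
np.set_printoptions(precision=4,suppress=True)
s=env.state();c=env.camera_model('wrist');im=env.grab_frame('wrist');cv2.imwrite(f'pics/{sys.argv[1]}.png',im)
p=s['tool_pos'];R=s['tool_rot'];print(p,s['ft_force'],s['torque'],s['grip_width'],s['clock'])
h=cv2.cvtColor(im,cv2.COLOR_BGR2HSV);m=((h[...,0]<8)|(h[...,0]>172))&(h[...,1]>150)
col=[(r,int(np.median(im[r,300:304,2])),bool(m[r,302])) for r in range(215,300,3)];print(col)
for off in(-6,-3,0,3):
  X=lambda z:[[*(p+R[:,0]*(off/1e3-np.sqrt(.027**2-.0113**2))*(1 if R[:,0]@c['R'][1]>0 else -1)*1+R[:,1]*0)[:2],z]]
  a=np.linspace(0,2*np.pi,720);o=[]
  for z in(.094,.068):
    q=proj(c,[[*(p+R[:,0]*off/1e3+.027*np.array([np.cos(t),np.sin(t),0]))[:2],z] for t in a])
    k=np.abs(q[:,0]-302)<1; o.append(q[k,1].min())
  print(off,o)
E
python3 lid.py w3
```

```text
[0.507  0.099  0.0676] [-1.797  -3.0995  0.2475] [-0.7477  0.3677  0.0472] 0.5835553524098923 3.825
[(215, 72, False), (218, 177, False), (221, 95, False), (224, 131, False), (227, 103, True), (230, 103, True), (233, 102, True), (236, 100, True), (239, 102, True), (242, 154, True), (245, 196, True), (248, 198, True), (251, 198, True), (254, 197, True), (257, 197, True), (260, 158, True), (263, 130, True), (266, 130, True), (269, 129, True), (272, 130, True), (275, 143, True), (278, 190, True), (281, 130, True), (284, 129, True), (287, 129, True), (290, 128, True), (293, 128, True), (296, 129, True), (299, 128, True)]
-6 [np.float64(250.55011075068495), np.float64(232.2565773033154)]
-3 [np.float64(243.60073466408332), np.float64(226.3896614782106)]
0 [np.float64(236.76823829312818), np.float64(220.46610766462572)]
3 [np.float64(229.8565163664901), np.float64(214.27978353078984)]
```

>>> {"api": "play_rows", "payload": {
  "motion": "1 -6 -10 0 0 0 0;1 -6 -10 0 0 0 0;1 -5 -10 0 0 0 0;1 0 0 0 0 0 0;1 -16 4 0 0 0 0;1 -16 4 0 0 0 0;1 -16 4 0 0 0 0;1 -16 4 0 0 0 0;1 -10 3 0 0 0 0;1 0 0 0 0 0 0",
  "force": 45
}}

```text
clock: 5.12
tool_pos: [0.5844, 0.0483, 0.0675]
tool_rot: [[-0.893, 0.45, 0.0], [0.45, 0.893, 0.0], [-0.0, 0.0, -1.0]]
ft_force: [-0.2, 0.0, -4.5]
grip_width: 0.582
grasp_force: 45.0
```

```bash
cat > st.py <<'E'
from plant import env
import numpy as np
np.set_printoptions(precision=4,suppress=True)
s=env.state();p=s['tool_pos'];a=np.radians(-12.3);u=np.array([np.cos(a),np.sin(a)]);v=np.array([-u[1],u[0]])
R=s['tool_rot']
d=p[:2]-[.641,.032];f=s['ft_force']
print('t',s['clock'],'p',p,"x'y'",d@u*1e3,d@v*1e3,'Fu,Fv,Fz',f[:2]@u,f[:2]@v,f[2],'T',s['torque'],'y-angle',np.degrees(np.arctan2(R[1,1],R[0,1])),'u in tool',(R[:2,:2].T@u),'v in tool',R[:2,:2].T@v,'q7',s['q'][6],'g',s['grip_width'])
E
python3 st.py
```

```text
t 5.125 p [0.5844 0.0483 0.0675] x'y' -58.778136546990154 3.8847882329820043 Fu,Fv,Fz -0.24074494048826578 -0.024280934766361256 -4.512463767227924 T [ 0.0376  0.0624 -0.0037] y-angle 63.22699973616681 u in tool [-0.9683  0.2499] v in tool [0.2499 0.9683] q7 0.9203515944614127 g 0.5823287196939708
```

>>> {"api": "play_rows", "payload": {
  "motion": "1 -12 3 0 0 0 0;1 -8 2 0 0 0 0;1 0 0 0 0 0 0"
}}

```text
clock: 5.5
tool_pos: [0.6046, 0.0438, 0.0677]
tool_rot: [[-0.893, 0.45, 0.001], [0.45, 0.893, -0.0], [-0.001, 0.0, -1.0]]
ft_force: [-0.7, -0.1, -4.3]
grip_width: 0.578
grasp_force: 45.0
```

```bash
python3 st.py
```

```text
t 5.5 p [0.6046 0.0438 0.0677] x'y' -38.03016353685698 3.759354717691507 Fu,Fv,Fz -0.6380529387671139 -0.22258214719817976 -4.262928643051047 T [ 0.0195  0.0313 -0.0328] y-angle 63.23333762802688 u in tool [-0.9683  0.2498] v in tool [0.2498 0.9683] q7 0.932582366832836 g 0.5781733215249238
```

>>> {"api": "play_rows", "payload": {
  "motion": "1 -5 1.3 0 0 0 0;1 -4 1 0 0 0 0;1 0 0 0 0 0 0"
}}

```text
clock: 5.88
tool_pos: [0.6132, 0.0419, 0.0677]
tool_rot: [[-0.893, 0.45, 0.0], [0.45, 0.893, -0.0], [-0.0, 0.0, -1.0]]
ft_force: [-0.9, -0.3, -4.9]
grip_width: 0.581
grasp_force: 45.0
```

```bash
python3 st.py
```

```text
t 5.875 p [0.6132 0.0419 0.0677] x'y' -29.235747308307193 3.7602552456991556 Fu,Fv,Fz -0.7716830762110394 -0.5081275863327533 -4.873833287774223 T [-0.0244  0.0004  0.022 ] y-angle 63.24811368227379 u in tool [-0.9684  0.2496] v in tool [0.2496 0.9684] q7 0.9378247389497889 g 0.5814036783503269
```

>>> {"api": "play_rows", "payload": {
  "motion": "1 -4 1 0 0 0 0;1 0 0 0 0 0 0"
}}

```text
clock: 6.12
tool_pos: [0.6172, 0.041, 0.0677]
tool_rot: [[-0.893, 0.45, 0.0], [0.45, 0.893, -0.0], [-0.0, 0.0, -1.0]]
ft_force: [0.4, -0.2, -4.1]
grip_width: 0.575
grasp_force: 45.0
```

```bash
python3 st.py
```

```text
t 6.125 p [0.6172 0.041  0.0677] x'y' -25.136738346249167 3.726242426454101 Fu,Fv,Fz 0.39929664218333694 -0.07395114747459124 -4.117910449217355 T [-0.0173 -0.0107 -0.0565] y-angle 63.24829880537495 u in tool [-0.9684  0.2496] v in tool [0.2496 0.9684] q7 0.940134552387653 g 0.5746588853033111
```

>>> {"api": "play_rows", "payload": {
  "motion": "1 -4 1 0 0 0 0;1 0 0 0.3 0 0 0"
}}

```text
clock: 6.38
tool_pos: [0.6214, 0.0402, 0.0674]
tool_rot: [[-0.893, 0.45, 0.001], [0.45, 0.893, 0.0], [-0.0, 0.0, -1.0]]
ft_force: [0.6, 0.4, -3.9]
grip_width: 0.582
grasp_force: 45.0
```

```bash
python3 st.py
```

```text
t 6.375 p [0.6214 0.0402 0.0674] x'y' -20.948893301928525 3.8540189418434796 Fu,Fv,Fz 0.48231016563570356 0.5059425543596149 -3.917533632443037 T [ 0.1039 -0.1069 -0.0134] y-angle 63.24845912997756 u in tool [-0.9684  0.2496] v in tool [0.2496 0.9684] q7 0.9424373040570401 g 0.5822664375030382
```

>>> {"api": "play_rows", "payload": {
  "motion": "1 -3 0.8 0 0 0 0;1 0 0 0 0 0 0"
}}

```text
clock: 6.62
tool_pos: [0.624, 0.0397, 0.0673]
tool_rot: [[-0.893, 0.45, -0.0], [0.45, 0.893, 0.0], [0.0, 0.0, -1.0]]
ft_force: [0.1, 0.9, -2.8]
grip_width: 0.579
grasp_force: 45.0
```

```bash
python3 st.py
```

```text
t 6.625 p [0.624  0.0397 0.0673] x'y' -18.218120697215927 3.881700500861427 Fu,Fv,Fz -0.11735934988947098 0.9061808000589854 -2.7913220455823513 T [ 0.2826  0.2015 -0.0486] y-angle 63.256532118668595 u in tool [-0.9684  0.2494] v in tool [0.2494 0.9684] q7 0.944088377561572 g 0.5791218349653419
```

>>> {"api": "play_rows", "payload": {
  "motion": "1 -2 0.5 0.2 0 0 0;1 0 0 0 0 0 0"
}}

```text
clock: 6.88
tool_pos: [0.6256, 0.039, 0.0673]
tool_rot: [[-0.893, 0.45, -0.001], [0.45, 0.893, -0.0], [0.001, -0.0, -1.0]]
ft_force: [-2.7, 0.5, 1.6]
grip_width: 0.583
grasp_force: 45.0
```

```bash
python3 st.py
```

```text
t 6.875 p [0.6256 0.039  0.0673] x'y' -16.51220763236078 3.570124054764519 Fu,Fv,Fz -2.72741866918037 -0.11519472543127314 1.5855161274611536 T [ 0.1559  0.9486 -0.0441] y-angle 63.23965614874925 u in tool [-0.9683  0.2497] v in tool [0.2497 0.9683] q7 0.9451247455827892 g 0.5827014774896142
```

>>> {"api": "play_rows", "payload": {
  "motion": "1 -1.5 0.4 0 0 0 0;1 0 0 0 0 0 0"
}}

```text
clock: 7.12
tool_pos: [0.6269, 0.0385, 0.0675]
tool_rot: [[-0.893, 0.45, -0.001], [0.45, 0.893, -0.0], [0.001, -0.001, -1.0]]
ft_force: [-6.0, 0.4, 6.3]
grip_width: 0.576
grasp_force: 45.0
```

```bash
python3 st.py
```

```text
t 7.125 p [0.6269 0.0385 0.0675] x'y' -15.216047999977482 3.374534223980415 Fu,Fv,Fz -5.930886184205707 -0.8761504711609819 6.329074423523129 T [ 0.0682  1.4822 -0.1501] y-angle 63.23204864414436 u in tool [-0.9683  0.2498] v in tool [0.2498 0.9683] q7 0.9459522665310514 g 0.576447480117356
```

Contact with both jaws, laterally balanced, where predicted. I'll check that the force holds, and the lid centring.

>>> {"api": "play_rows", "payload": {
  "motion": "1 -1.5 0.4 0 0 0 0;1 0 0 0 0 0 0;1 0 0 0 0 0 0"
}}

```text
clock: 7.5
tool_pos: [0.6294, 0.0383, 0.067]
tool_rot: [[-0.893, 0.45, 0.001], [0.45, 0.893, -0.0], [-0.001, 0.0, -1.0]]
ft_force: [-0.4, 0.4, -2.7]
grip_width: 0.578
grasp_force: 45.0
```

```bash
python3 st.py; python3 lid.py w4
```

```text
t 7.5 p [0.6294 0.0383 0.067 ] x'y' -12.704768980644872 3.6538529123700383 Fu,Fv,Fz -0.46266550902749315 0.2818646104313082 -2.6858966935947888 T [-0.058   0.1089 -0.04  ] y-angle 63.24993416293809 u in tool [-0.9684  0.2495] v in tool [0.2495 0.9684] q7 0.9469139936880828 g 0.5775882912790489
[0.6294 0.0383 0.067 ] [-0.392   0.374  -2.6859] [-0.058   0.1089 -0.04  ] 0.5775882912790489 7.5
[(215, 154, False), (218, 127, False), (221, 133, False), (224, 143, False), (227, 110, True), (230, 111, True), (233, 111, True), (236, 111, True), (239, 108, True), (242, 122, True), (245, 200, True), (248, 206, True), (251, 205, True), (254, 205, True), (257, 205, True), (260, 186, True), (263, 137, True), (266, 138, True), (269, 137, True), (272, 137, True), (275, 136, True), (278, 137, True), (281, 136, True), (284, 136, True), (287, 136, True), (290, 136, True), (293, 136, True), (296, 136, True), (299, 135, True)]
-6 [np.float64(250.9066246826319), np.float64(232.62471283358005)]
-3 [np.float64(244.134190396141), np.float64(226.74294796386263)]
0 [np.float64(237.2820235802983), np.float64(220.59957642000592)]
3 [np.float64(230.15063172064748), np.float64(214.60124001194023)]
```

>>> {"api": "play_rows", "payload": {
  "motion": "1 -2 0.5 0 0 0 0;1 0 0 0 0 0 0"
}}

```text
clock: 7.8
tool_pos: [0.6304, 0.0378, 0.0669]
tool_rot: [[-0.893, 0.45, -0.001], [0.45, 0.893, -0.0], [0.001, -0.001, -1.0]]
ft_force: [-3.5, -1.1, -1.8]
grip_width: 0.579
grasp_force: 45.0
```

```bash
python3 st.py
```

```text
t 7.8 p [0.6304 0.0378 0.0669] x'y' -11.583804499164936 3.4344377542239304 Fu,Fv,Fz -3.2146785093769012 -1.8082576774879608 -1.758845699869962 T [-0.058   0.8388 -0.0678] y-angle 63.2500914086555 u in tool [-0.9684  0.2495] v in tool [0.2495 0.9684] q7 0.9479829913807204 g 0.5787697328099648
```

>>> {"api": "play_rows", "payload": {
  "motion": "1 -2 0.5 0 0 0 0;1 0 0 0 0 0 0"
}}

```text
clock: 8.05
tool_pos: [0.6316, 0.0373, 0.0671]
tool_rot: [[-0.893, 0.45, -0.003], [0.45, 0.893, -0.0], [0.002, -0.002, -1.0]]
ft_force: [-6.7, -1.3, 2.2]
grip_width: 0.573
grasp_force: 45.0
```

```bash
python3 st.py
```

```text
t 8.05 p [0.6316 0.0373 0.0671] x'y' -10.31375319768612 3.1361048590513536 Fu,Fv,Fz -6.230141341879432 -2.6788944656239586 2.2456967024144463 T [-0.0895  1.6735 -0.142 ] y-angle 63.23114112152375 u in tool [-0.9683  0.2499] v in tool [0.2499 0.9683] q7 0.9490114555450742 g 0.5731184161813574
```

>>> {"api": "play_rows", "payload": {
  "motion": "1 0 0 0 0 0 0;1 0 0 0 0 0 0"
}}

```text
clock: 8.3
tool_pos: [0.6316, 0.0373, 0.0671]
tool_rot: [[-0.893, 0.45, -0.003], [0.45, 0.893, -0.0], [0.002, -0.002, -1.0]]
ft_force: [-7.0, -0.0, 1.9]
grip_width: 0.575
grasp_force: 45.0
```

```bash
python3 st.py
```

```text
t 8.3 p [0.6316 0.0373 0.0671] x'y' -10.338571142570501 3.160789531341693 Fu,Fv,Fz -6.866974882534165 -1.527560783122892 1.8959061052503405 T [-0.0575  1.6339 -0.118 ] y-angle 63.23240437325209 u in tool [-0.9683  0.2498] v in tool [0.2498 0.9683] q7 0.9490028329503366 g 0.5750963028802674
```

>>> {"api": "play_rows", "payload": {
  "motion": "1 -1.5 0.4 0 0 0 0;1 0 0 0 0 0 0"
}}

```text
clock: 8.55
tool_pos: [0.6323, 0.0366, 0.0668]
tool_rot: [[-0.893, 0.45, -0.004], [0.45, 0.893, -0.001], [0.004, -0.003, -1.0]]
ft_force: [-8.7, -1.8, 1.8]
grip_width: 0.574
grasp_force: 45.0
```

```bash
python3 st.py
```

```text
t 8.55 p [0.6323 0.0366 0.0668] x'y' -9.49583230040572 2.5931718811025166 Fu,Fv,Fz -8.086888950612325 -3.625194229926608 1.8131233632507187 T [-0.4058  2.0619  0.0396] y-angle 63.244862113789075 u in tool [-0.9683  0.2496] v in tool [0.2496 0.9683] q7 0.9499986055483287 g 0.5739088928900913
```

>>> {"api": "play_rows", "payload": {
  "motion": "1 -1.5 0 0 0 0 0;1 0 0 0 0 0 0",
  "force": 55
}}

```text
clock: 8.8
tool_pos: [0.6324, 0.0365, 0.0668]
tool_rot: [[-0.893, 0.45, -0.007], [0.45, 0.893, -0.0], [0.006, -0.003, -1.0]]
ft_force: [-12.4, -0.6, 5.4]
grip_width: 0.571
grasp_force: 55.0
```

```bash
python3 st.py
```

```text
t 8.8 p [0.6324 0.0365 0.0668] x'y' -9.307366251283232 2.5406252603105015 Fu,Fv,Fz -12.004769503844475 -3.1848367921190612 5.421182020264115 T [-0.0642  2.8338 -0.0332] y-angle 63.26912807606131 u in tool [-0.9684  0.2492] v in tool [0.2492 0.9684] q7 0.9512685906729573 g 0.5710302405840421
```

>>> {"api": "play_rows", "payload": {
  "motion": "1 -1.5 0 0 0 0 0;1 0 0 0 0 0 0"
}}

```text
clock: 9.05
tool_pos: [0.6326, 0.0364, 0.0668]
tool_rot: [[-0.893, 0.45, -0.009], [0.45, 0.893, -0.0], [0.008, -0.004, -1.0]]
ft_force: [-14.8, 1.9, 7.4]
grip_width: 0.573
grasp_force: 55.0
```

```bash
python3 st.py
```

```text
t 9.05 p [0.6326 0.0364 0.0668] x'y' -9.10167122013493 2.5280701433075614 Fu,Fv,Fz -14.826510190133199 -1.2988558109129833 7.44457671305779 T [ 0.4181  3.6008 -0.1242] y-angle 63.28742110706906 u in tool [-0.9685  0.2489] v in tool [0.2489 0.9685] q7 0.95241474783156 g 0.5734554148555475
```

Firmly nested: lean about 15 N and laterally balanced. Now turning the lid in small steps while watching the forces.

>>> {"api": "play_rows", "payload": {
  "motion": "1 -0.7 0 0 0 0 0;1 0 0 0 0 0 -0.1;1 0 0 0 0 0 -0.1;1 0 0 0 0 0 0"
}}

```text
clock: 9.55
tool_pos: [0.6334, 0.0361, 0.0667]
tool_rot: [[-0.965, 0.262, -0.008], [0.262, 0.965, 0.0], [0.008, -0.002, -1.0]]
ft_force: [-14.5, 2.3, 6.4]
grip_width: 0.572
grasp_force: 55.0
```

```bash
python3 st.py
```

```text
t 9.55 p [0.6334 0.0361 0.0667] x'y' -8.330496755682951 2.3760843077898968 Fu,Fv,Fz -14.634763767561036 -0.8276939220355417 6.432918957764081 T [0.3823 3.5946 0.0645] y-angle 74.83075081317209 u in tool [-0.9987  0.0501] v in tool [0.0501 0.9987] q7 1.0907309420454774 g 0.5717442858537561
```

```bash
python3 - <<'E'
from plant import env
import cv2,numpy as np
im=env.grab_frame('wrist');cv2.imwrite('pics/w5.png',im)
a=cv2.imread('pics/w4.png')
cv2.imwrite('pics/cmp.png',np.hstack([cv2.resize(x[180:380,180:380],None,fx=2,fy=2) for x in(a,im)]))
E
```

```text
(no output)
```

View pics/cmp.png

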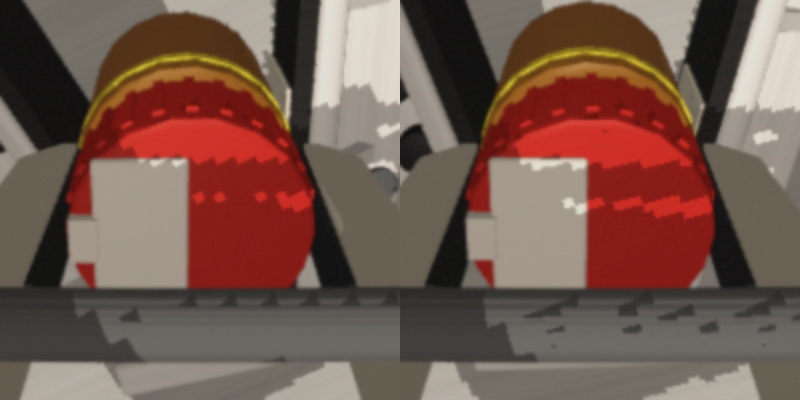

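The flap follows the gripper. The label on the glass limb moved clockwise relative to the camera, from (275,50) to (283,65) while the body rose about 10 px, so the glass appears to stay put. I continue and check this numerically.

>>> {"api": "play_rows", "payload": {
  "motion": "1 -0.5 0 0 0 0 -0.1;1 0 0 0 0 0 -0.1;1 0 0 0 0 0 -0.1"
}}

```text
clock: 9.98
tool_pos: [0.6334, 0.0366, 0.0667]
tool_rot: [[-0.999, -0.036, -0.009], [-0.036, 0.999, 0.0], [0.009, 0.001, -1.0]]
ft_force: [-15.5, 4.0, 7.2]
grip_width: 0.568
grasp_force: 55.0
```

```bash
python3 st.py;python3 - <<'E'
from plant import env
import cv2,numpy as np
im=env.grab_frame('wrist');cv2.imwrite('pics/w6.png',im)
b=cv2.imread('pics/w5.png');a=cv2.imread('pics/w4.png')
cv2.imwrite('pics/cmp2.png',np.hstack([cv2.resize(x[170:290,200:350],None,fx=1.77,fy=3) for x in(a,b,im)]))
E
```

```text
t 9.975 p [0.6334 0.0366 0.0667] x'y' -8.370140402932536 2.860116993166841 Fu,Fv,Fz -16.03872616205958 0.6419259219515107 7.2325737358016235 T [ 1.3323  3.9466 -0.6257] y-angle 92.06426546350056 u in tool [-0.9687 -0.2481] v in tool [-0.2481  0.9687] q7 1.2988852875215824 g 0.5676894158156124
```

View pics/cmp2.png

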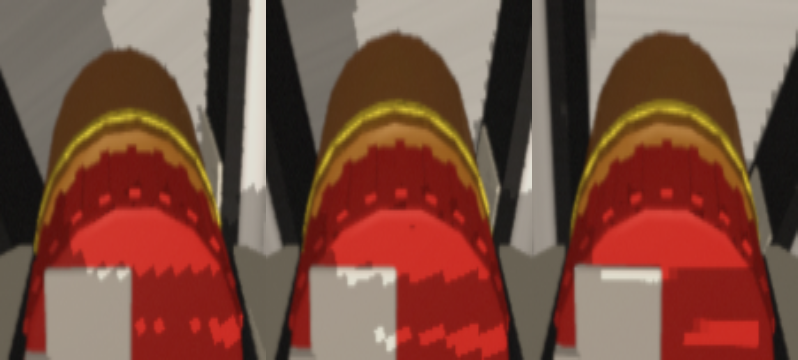

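The label keeps receding round the glass limb (top edge at row 105, then 120, then 165) while the flap stays fixed to the gripper, and the torque is -0.6 N m. So the lid is turning on the held glass. Continuing.

>>> {"api": "play_rows", "payload": {
  "motion": "1 0 0 0 0 0 -0.1;1 0 0 0 0 0 -0.1;1 0 0 0 0 0 -0.1"
}}

```text
clock: 10.4
tool_pos: [0.6332, 0.0372, 0.0666]
tool_rot: [[-0.944, -0.33, -0.009], [-0.33, 0.944, 0.001], [0.008, 0.004, -1.0]]
ft_force: [-16.5, 4.1, 6.7]
grip_width: 0.575
grasp_force: 55.0
```

```bash
python3 st.py
```

```text
t 10.4 p [0.6332 0.0372 0.0666] x'y' -8.762419471937411 3.430022071027785 Fu,Fv,Fz -17.04427616120566 0.5215436723250103 6.676277501889158 T [ 2.22    4.5035 -0.6228] y-angle 109.25285421529517 u in tool [-0.8521 -0.5233] v in tool [-0.5233  0.8522] q7 1.5094170671082148 g 0.574668884154744
```

>>> {"api": "play_rows", "payload": {
  "motion": "1 0.4 0.2 0 0 0 -0.1;1 0 0 0 0 0 -0.1;1 0 0 0 0 0 -0.1"
}}

```text
clock: 10.78
tool_pos: [0.6326, 0.0377, 0.0666]
tool_rot: [[-0.804, -0.594, -0.009], [-0.594, 0.804, 0.001], [0.007, 0.007, -1.0]]
ft_force: [-17.2, 5.8, 6.6]
grip_width: 0.573
grasp_force: 55.0
```

```bash
python3 st.py
```

```text
t 10.775 p [0.6326 0.0377 0.0666] x'y' -9.458098446166828 3.8163794415439627 Fu,Fv,Fz -18.00762310375562 1.9831562145485018 6.619771491388245 T [ 2.6508  4.9222 -0.6105] y-angle 126.4423669076194 u in tool [-0.6594 -0.7517] v in tool [-0.7518  0.6594] q7 1.7237700105561624 g 0.5731120937113284
```

>>> {"api": "play_rows", "payload": {
  "motion": "1 0 0 0 0 0 -0.1;1 0 0 0 0 0 -0.1;1 0 0 0 0 0 -0.1"
}}

```text
clock: 11.15
tool_pos: [0.632, 0.0379, 0.0665]
tool_rot: [[-0.593, -0.805, -0.01], [-0.805, 0.593, 0.001], [0.005, 0.009, -1.0]]
ft_force: [-19.6, 5.9, 9.0]
grip_width: 0.571
grasp_force: 55.0
```

```bash
python3 st.py;python3 - <<'E'
from plant import env
import cv2,numpy as np
im=env.grab_frame('wrist');cv2.imwrite('pics/w7.png',im)
E
```

```text
t 11.15 p [0.632  0.0379 0.0665] x'y' -10.083188193382755 3.8253767931032314 Fu,Fv,Fz -20.39311956421133 1.5795525784766324 9.025263996770317 T [ 2.4251  5.2248 -0.569 ] y-angle 143.6508999178462 u in tool [-0.4075 -0.9132] v in tool [-0.9132  0.4075] q7 1.943404202683535 g 0.5710676380643711
```

>>> {"api": "play_rows", "payload": {
  "motion": "1 1.3 2.5 0 0 0 0;1 0 0 0 0 0 -0.1;1 0 0 0 0 0 -0.1;1 0 0 0 0 0 0"
}}

```text
clock: 11.7
tool_pos: [0.631, 0.038, 0.0663]
tool_rot: [[-0.422, -0.906, -0.007], [-0.907, 0.422, 0.002], [0.001, 0.007, -1.0]]
ft_force: [-14.0, 4.8, 1.0]
grip_width: 0.575
grasp_force: 55.0
```

```bash
python3 st.py;python3 - <<'E'
from plant import env
import cv2,numpy as np
im=env.grab_frame('wrist');cv2.imwrite('pics/w8.png',im)
t=env.grab_frame('top');cv2.imwrite('pics/t8.png',t)
a=cv2.imread('pics/w4.png')
cv2.imwrite('pics/cmp3.png',np.hstack([cv2.resize(x[150:380,180:380],None,fx=2,fy=2) for x in(a,im)]))
E
```

```text
t 11.7 p [0.631  0.038  0.0663] x'y' -11.063181524337566 3.763895912864698 Fu,Fv,Fz -14.711376391549742 1.7185042426409847 0.9888812714469821 T [ 2.1984  3.5468 -0.0914] y-angle 155.0261272021833 u in tool [-0.2194 -0.9756] v in tool [-0.9756  0.2194] q7 2.088600479350538 g 0.5749813851826193
```

View pics/cmp3.png

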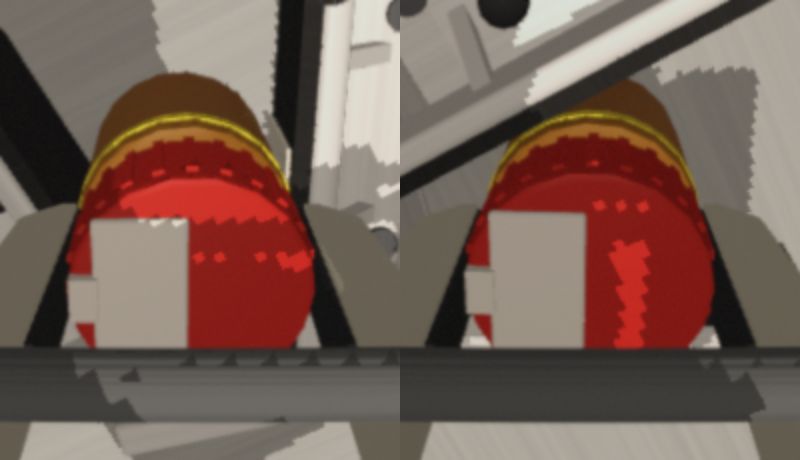

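The flap is still fixed to the gripper while the label has gone out of sight. The tool turned 92° with a steady 0.6 N m. Easing the lean, then releasing and rising.

>>> {"api": "play_rows", "payload": {
  "motion": "1 0.4 2 0 0 0 0;1 0.4 1.6 0 0 0 0;1 0 0 0 0 0 0"
}}

```text
clock: 12.18
tool_pos: [0.6303, 0.0382, 0.0663]
tool_rot: [[-0.423, -0.906, -0.002], [-0.906, 0.423, 0.002], [-0.001, 0.003, -1.0]]
ft_force: [-4.5, 4.1, -8.9]
grip_width: 0.576
grasp_force: 55.0
```

```bash
python3 st.py
```

```text
t 12.175 p [0.6303 0.0382 0.0663] x'y' -11.736671564263363 3.7364541020130555 Fu,Fv,Fz -5.2396114908839255 3.073266262427132 -8.882191900094412 T [ 1.8167  1.3314 -0.1139] y-angle 154.948801706354 u in tool [-0.2207 -0.9753] v in tool [-0.9753  0.2207] q7 2.0833397677695737 g 0.5761906287775511
```

>>> {"api": "play_rows", "payload": {
  "motion": "1 0 0 0.7 0 0 0;0.4 0 0 0 0 0 0;0.35 0 0 0 0 0 0;0.25 0 0 0 0 0 0;0.15 0 0 0 0 0 0;0.1 0 0 0 0 0 0;0.1 0 0 0 0 0 0"
}}

```text
clock: 13.05
tool_pos: [0.6317, 0.0366, 0.0665]
tool_rot: [[-0.424, -0.906, 0.0], [-0.906, 0.424, -0.0], [-0.0, -0.0, -1.0]]
ft_force: [-0.6, 0.3, -1.0]
grip_width: 0.894
grasp_force: 0.0
```

```bash
python3 st.py
```

```text
t 13.05 p [0.6317 0.0366 0.0665] x'y' -10.07289418621581 2.545101783607508 Fu,Fv,Fz -0.6539108809878541 0.20490608835223054 -0.9617541619572193 T [0.106  0.1321 0.0719] y-angle 154.92178570268203 u in tool [-0.2212 -0.9752] v in tool [-0.9752  0.2212] q7 2.082808157076762 g 0.8939003695199902
```

Free. Rising, then checking.

>>> {"api": "play_rows", "payload": {
  "motion": "0.1 0 0 -15 0 0 0;0.1 0 0 -30 0 0 0;0.1 0 0 -45 0 0 0;0.1 0 0 -45 0 0 0;0.1 0 0 -30 0 0 0;0.1 0 0 0 0 0 0"
}}

```text
clock: 13.8
tool_pos: [0.6327, 0.0372, 0.235]
tool_rot: [[-0.424, -0.906, 0.005], [-0.906, 0.424, 0.0], [-0.003, -0.005, -1.0]]
ft_force: [0.2, 0.2, 0.4]
grip_width: 0.902
grasp_force: 0.0
```

```bash
python3 st.py; python3 - <<'E'
from plant import env
from h import *
s=env.grab_frame('scene');w=env.grab_frame('wrist');cv2.imwrite('pics/s9.png',s);cv2.imwrite('pics/w9.png',w)
cv2.imwrite('pics/fin.png',np.hstack([cv2.resize(s[150:290,255:355],(300,420)),w[:, 80:480]]))
E
```

```text
t 13.8 p [0.6327 0.0372 0.235 ] x'y' -9.196976903554908 3.275045567343829 Fu,Fv,Fz 0.13228847645221473 0.19140618558804748 0.3745050943798375 T [0.0872 0.0164 0.0512] y-angle 154.92439073435366 u in tool [-0.2211 -0.9752] v in tool [-0.9752  0.2211] q7 2.2217380120503076 g 0.9015511916976893
```

View pics/fin.png

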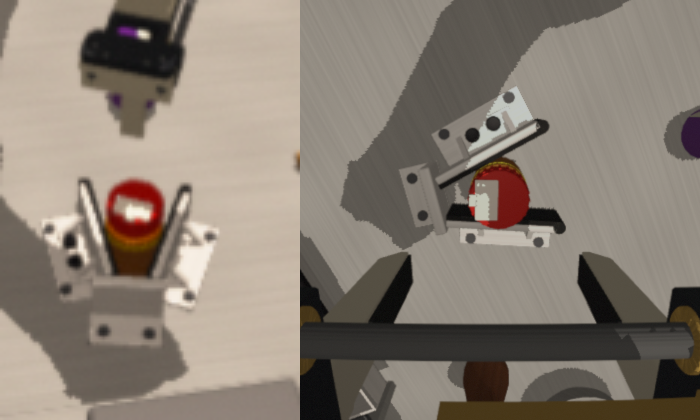

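The jar stands upright between both cheeks with its lid on (lid at about (498,195) in the right half), the flap has turned with the tool, and the gripper is clear. Handing in.

```bash
python3 -c "
from plant import env
print(env.finish_job())"
```

```text
the job is handed in; nothing more can be done
None
```

I handed the job in at about 14 s of the 48 s allowed. The amber jar is standing snug in the V with its lid on, the lid is about 1.6 rad loose by the tool's turn, and the gripper is clear; the hand-in gave no verdict.

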